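# Set up the sample easel

## Robot

A 6-joint arm with a two-finger parallel gripper is mounted at the origin on the work surface. World frame = base frame: x ahead of the robot, y to its left, z up, the work surface at z = 0. Lengths are in mm, angles in rad, forces in N, time in s.
With the tool pointing down it reaches from about 400 to 925 mm from the base axis. Payload 12.5 kg.
Tool frame: the origin (TCP) lies midway between the tips of the shut fingers; the grasp point (between the pads) lies 19 mm behind it (env.tcp_to_grasp is the distance from the TCP to the grasp point, in mm); z points along the fingers, y is the line along which they close (so a half turn about z gives the same grasp; the last joint's range is limited). The gripper opens to 95 mm and grips with 3 to 60 N. Pads are 20 mm wide; open, the fingers measure 119 mm over their backs; the gripper's body (75 mm by 180 mm) begins 59 mm behind the grasp point.
Start: joints at [-1.412, 0.491, 1.559, -0, 1.092, -0.106], TCP at [163.595, -603.227, 214.661] pointing down, gripper open.
Joint ranges: [-3.1, 3.1], [-0.84, 2.19], [0.05, 2.79], [-1.13, 4.28], [0.06, 2.93], [-2.69, 2.69]. Speed limits (rad/s): [2.22, 2.22, 2.79, 3.14, 3.14, 3.14].

## Interface

Orientations are given as [roll, pitch, yaw] about the fixed x, y, z axes, in that order (R = Rz(yaw) Ry(pitch) Rx(roll)).
In Python, from cell import env gives the robot as it stands. The module is installed in compiled form; this text tells all that it offers.
- The arm moves only by the tool step_arm, never from a script. Its argument "plan" is a list that holds one entry, the list of rows, each a list of 5 numbers: the shift along the tool's x, y, z in mm, then the turn about the tool's z in degrees, then the opening, from -1 (shut) to 1 (fully open). A call has 1 to 8 rows; each row is the pose to reach, as a shift and turn from the pose commanded when the call began, along the tool's axes at that moment; what a row does not reach only later rows make up. A row lasts 1/12 s, in which the tool goes at most 41.7 mm and 7.16 degrees, less where a joint would pass 70% of its speed; a pose out of reach is approached as far as the arm can. A call with a gripper value outside its range is refused whole. The fingers move at their own pace and stop on an object; the grip force is fixed at half the most. Time passes only in rows, so rows that repeat a pose let the fingers close. It gives the time, the measured TCP pose, the force, the opening and the grip force at its end, in the units of the state.
- env.state(): the state, without advancing time (a new reading comes with each control period).
- env.read_camera(name): name is "scene" or "top" or "wrist"; returns the picture (420x560x3 uint8, blue, green, red); there is no depth.
- env.get_calibration(name): a dict with "K" (3x3 intrinsics, pixels), "D" ([k1, k2, p1, p2, k3] as OpenCV has them; the pictures are not rectified), "extrinsics" (4x4, takes a point from world to camera coordinates). Camera axes: x right, y up, looking along -z (the intrinsics and any distortion apply to the point x, -y, -z); pixel columns grow to the right and rows downward; lengths in mm; the calibration is good to about 2 mm. A picture is of the moment at which its call begins: read the wrist's pose just before it. get_calibration takes no time and is no camera call; for the wrist camera it gives the pose at the moment of the call.
- env.job_done(): hands the job in; it is judged then, once.
The state is a dict: "t": time; "joints": joint angles; "qvel": joint speeds; "tau": joint torques, N m; "eef_pos": TCP position; "tcp_rot": TCP orientation; "ft_force": force on the tool from outside, world axes, zero at the start; "moment": the same for the moment, N m; "opening": opening from 0.0 (shut) to 1.0 (fully open); "grip_force": force on a finger pad.
Only numpy, scipy, OpenCV 4.12 (cv2) and the standard library are available. Lean on these libraries where they do the work, as an engineer would, in place of code of your own. Each camera call takes 0.05 s, during which the arm holds its last target. There are 200 camera calls.

## Task

Swing the kickstand on the back of the plywood easel fully open, lift the easel out of its rack and stand it up on its kickstand, wholly on the rubber mat and square to it, with the ledge facing away from the robot. Then stand the tallest of the four flattened bottles upright in the middle of the ledge, its broad side flat against the board. Leave the other bottles, the jars, the can and the scoop where they are, and do not let the easel or the bottle topple.

Things in the scene. Friction and masses are not known exactly. Their poses are not given: they have to be found in the camera images.
- easel: Plywood display easel, about 0.4 kg: board 160 wide, 180 high, 12 thick, ledge on its front, hinged kickstand on its back. Starts upright, loose in the rack, its back to the robot. Origin: middle of the board's bottom edge, mid-thickness. Easel frame: x out of the front (ledge) side, y along the board's width, z up the board. Take the board by its top edge.
- rack: Fixed storage rack: two wooden posts, 60 high, with 15 wide grooves that hold the easel's board by its side edges. The board stands on the table in it; lift it straight up by at least 65 to clear the posts. Origin: on the table midway between the posts.
- easel_mid (a point): Centre of the board (90 above its bottom edge, 90 below its top edge, mid-thickness), with the easel's axes.
- kickstand (a joint): Kickstand angle, rad: 0 folded flat on the back, 1.57 fully open at its stop, square to the board. Starts at 0 to 0.45. Hinge axis along easel z, at x = -14, y = -30 mm in the easel frame; it opens counter-clockwise seen from above: the free end swings from the easel's +y side out to the back (-x). Light friction (0.03 N m) keeps it where it is left.
- kick_tab (a point): Grip point on the kickstand's outer post: an upright round wooden post of 12 diameter, 86 from the hinge axis, parallel to it. The post rises 53 above the board's top edge, to 233 above the board's bottom; this point is 218 above the board's bottom. The rest of the kickstand lies below 140.
- kick_foot (a point): Foot of the kickstand: lower end of the same outer post, 25 above the level of the board's bottom edge, so that the easel stands leaning back 15 degrees (0.26 rad) on the foot and the board's rear bottom edge when the kickstand is open.
- easel_left (a point): Rear bottom corner of the board at its +y end.
- easel_right (a point): Rear bottom corner of the board at its -y end.
- ledge (a point): Middle of the top face of the ledge, with the easel's axes; 27 in front of the board's mid-plane and 55 above its bottom edge. The ledge is 120 wide; its trough is 42 deep front to back (board face 21 behind this point, at x = -21), with a lip 12 high at the front.
- mat_centre (a point): Centre of the top face of the flat black rubber mat fixed to the table, 180 (its x, away from the robot) by 220 (its y), 3 thick: the place where the easel is to stand.
- tall_bottle: Tallest of four flattened yellow bottles: body 90 wide (y), 26 thick (x), 120 high, with a round white neck and cap of 26 diameter from 120 up to 170. About 0.11 kg. Origin: centre of its underside; z up. Stands loose on the table in one of four slots (29 wide, 45 deep, pitch 42) of a fixed plywood rack; lift it straight out.
- tall_bottle_mid (a point): Centre of the tall bottle, 85 above its underside, with the bottle's axes.
- jar1: Amber glass jar, 68 diameter, 100 high; bystander. Origin: centre of underside.
- jar2: Amber glass jar, 72 diameter, 120 high; bystander. Origin: centre of underside.
- can: Empty aluminium can, 60 diameter, 100 high; bystander. Origin: centre of underside.
- scoop: Red plastic scoop lying flat, 180 long, 32 high; bystander.
- small_bottle1_mid (a point): Centre of a short flattened bottle of the same shape as the tall one, 90 wide, 26 thick, 125 high (neck from 90 up), in another slot of the row; bystander. Half-way up (62).
- small_bottle2_mid (a point): Centre of a short flattened bottle of the same shape as the tall one, 90 wide, 26 thick, 125 high (neck from 90 up), in another slot of the row; bystander. Half-way up (62).
- small_bottle3_mid (a point): Centre of a short flattened bottle of the same shape as the tall one, 90 wide, 26 thick, 125 high (neck from 90 up), in another slot of the row; bystander. Half-way up (62).
There are look-alikes about, which are no part of the job. What is shaped like the tall_bottle but pink is not meant.

How it is judged (in metres and radians):
On the way, in this order (a step that is already met when the one before it is completed fails the run):
1. the kickstand is swung open (value of joint kickstand above 1.35 rad), for 0.2 s.
2. the easel stands on the mat on its open kickstand, let go (value of joint kickstand above 1.35 rad and x of easel_left in the frame of mat_centre between -0.09 and 0.09 m and y of easel_left in the frame of mat_centre between -0.11 and 0.11 m and height (world z) of each of easel_left, easel_right, kick_foot below 0.009 m and x of easel_right in the frame of mat_centre between -0.09 and 0.09 m and y of easel_right in the frame of mat_centre between -0.11 and 0.11 m and x of kick_foot in the frame of mat_centre between -0.09 and 0.09 m and y of kick_foot in the frame of mat_centre between -0.11 and 0.11 m and angle between easel_mid's own z axis and vertical between 0.2 and 0.33 rad and x of easel_mid in the frame of mat_centre above -0.02 m and angle between the y axis of easel_mid and the y axis of mat_centre, either way round below 0.3 rad and x of kick_foot in the frame of mat_centre below 0 m and linear speed of easel below 0.02 m/s and contact force between the fingers and easel below 0.05 N), for 0.3 s.
3. the tall bottle stands on the ledge against the board, let go (z of tall_bottle in the frame of ledge between -0.006 and 0.007 m and x of tall_bottle in the frame of ledge between -0.013 and 0.011 m and y of tall_bottle in the frame of ledge between -0.03 and 0.03 m and angle between the z axis of tall_bottle and the z axis of easel_mid, either way round below 0.12 rad and angle between the y axis of tall_bottle and the y axis of easel_mid, either way round below 0.25 rad and angle between tall_bottle's own z axis and vertical below 0.5 rad and linear speed of tall_bottle below 0.02 m/s and contact force between the fingers and tall_bottle below 0.05 N), for 0.2 s.
At the end, for the whole second after the job is handed in: Kickstand past 1.35 rad; easel at rest, rear corners and foot down on the mat, leaning 0.20-0.33 rad, ledge away from the robot, square to the mat to 0.3 rad; tall bottle at rest on the ledge, within 30 mm of its middle, parallel to the board to 0.12 rad, turned under 0.25 rad; let go (all of step 2 and all of step 3); the robot touches nothing.
It fails at once if a short bottle is moved more than 30 mm (distance of any of small_bottle1_mid, small_bottle2_mid, small_bottle3_mid from where it was at the start of the episode above 0.03 m).
It fails at once if a jar, the can or the scoop is moved more than 30 mm (distance of any of jar1, jar2, can, scoop from where it was at the start of the episode above 0.03 m).
It fails at once if the easel tips over (angle between easel_mid's own z axis and vertical above 0.7 rad).
It fails at once if the tall bottle topples (angle between tall_bottle's own z axis and vertical above 0.9 rad).
It also fails if it takes over 62 s, if anything falls off the work surface, if the arm or the gripper's body presses on something with over 40 N, if the wrist force passes 120 N, or if a joint passes its speed limit or range.

## Working session

There is one attempt and no reset: what is moved stays moved. The work goes in short steps, Python scripts to look and compute and a tool call to move; the robot and the scene stay as the last step left them, time stands still between calls to the robot, and variables do not carry over. Pictures are saved under pics/ and viewed, at most 10 in all, crops included, and the job is handed in when it is done.

Besides the shell and the picture viewer there is one more tool, called after "Emit:" by a JSON object that holds its "api" and its "payload". step_arm: Moves the arm, as the interface text tells. Its arguments: {"type":"object","properties":{"plan":{"type":"array"}},"required":["plan"]}

```bash
mkdir -p pics; cat > h.py <<'E'
import numpy as np, cv2
from cell import env
def cam(n):
    c=env.get_calibration(n); return np.array(c["K"],float),np.array(c["D"],float),np.array(c["extrinsics"],float)
def ray(n,uv,C=None):
    K,D,E=C or cam(n)
    p=cv2.undistortPoints(np.array(uv,float).reshape(-1,1,2),K,D).reshape(-1,2)
    d=np.c_[p[:,0],-p[:,1],-np.ones(len(p))]@E[:3,:3]
    return -E[:3,:3].T@E[:3,3],d
def onz(n,uv,z,C=None):
    o,d=ray(n,uv,C); return o+d*((z-o[2])/d[:,2])[:,None]
def proj(n,P,C=None):
    K,D,E=C or cam(n); P=np.array(P,float).reshape(-1,3)@E[:3,:3].T+E[:3,3]
    return cv2.projectPoints((P*[1,-1,-1]).reshape(-1,1,3),np.zeros(3),np.zeros(3),K,D)[0].reshape(-1,2)
E
python3 - <<'E'
from h import *
for n in("scene","top"):
    cv2.imwrite(f"pics/{n}0.png",env.read_camera(n)); C=cam(n); print(n,-C[2][:3,:3].T@C[2][:3,3])
print(env.state())
E
```

```text
scene [1184.96139022  567.54467396  833.69713217]
top [ 392.14669148   29.30913995 1481.8739108 ]
{'t': 0.1, 'joints': array([-1.41157980e+00,  4.91504185e-01,  1.55938398e+00,  2.78568319e-06,
        1.09167729e+00, -1.05611338e-01]), 'qvel': array([-0.00231778, -0.00163221, -0.00138359,  0.00121842, -0.00035581,
       -0.00065757]), 'tau': array([ 3.16466874e-03, -6.13621831e+01, -2.58603644e+01,  6.94326893e-02,
        4.70389193e-02, -3.08653728e-05]), 'eef_pos': array([ 163.57232556, -603.00193576,  214.11868986]), 'tcp_rot': array([-3.14062554e+00, -1.05004577e-04,  2.64826532e-01]), 'ft_force': array([0.44817343, 0.55935758, 1.0056701 ]), 'moment': array([0.02837744, 0.0323793 , 0.02942857]), 'grip_force': 0.0, 'opening': 1.000030995122279}
```

View pics/scene0.png

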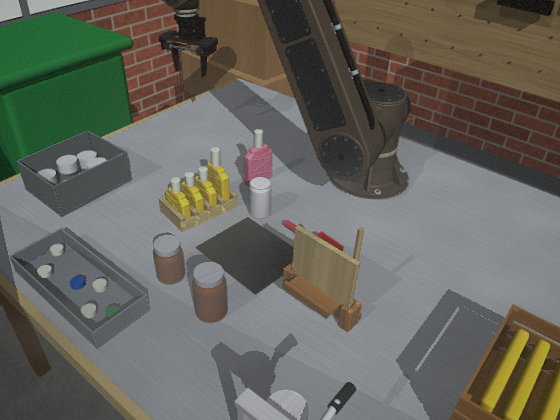

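View pics/top0.png

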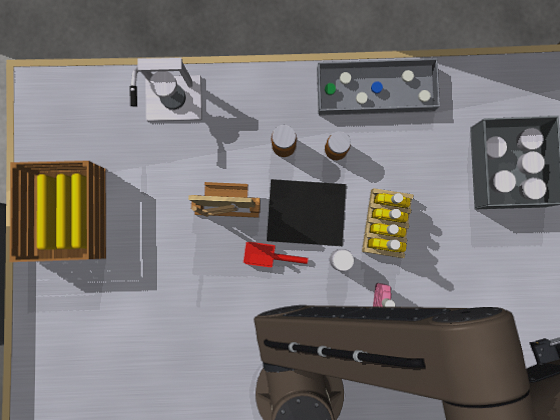

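The scene view shows the easel at (325,265) with its post at (358,245), the mat at (250,253), and the tallest yellow bottle at (216,175), which is the one nearest the robot. In the top view the easel is at (225,203), the mat at (307,212) and the bottle row at (388,222). I'll zoom in.

```bash
python3 - <<'E'
from h import *
t=cv2.imread("pics/top0.png");s=cv2.imread("pics/scene0.png")
a=cv2.resize(t[175:265,185:275],(400,400),interpolation=cv2.INTER_CUBIC)
b=cv2.resize(t[180:270,340:430],(400,400),interpolation=cv2.INTER_CUBIC)
c=np.hstack([a,b]); cv2.imwrite("pics/z.png",c)
for m,n in((t,"top"),):
    k=cv2.inRange(m[180:250,262:352],(0,0,0),(40,40,40)); ct=max(cv2.findContours(k,0,2)[0],key=cv2.contourArea)
    q=cv2.boxPoints(cv2.minAreaRect(ct))+[262,180]; P=onz(n,q,3); print(q,P.round(),P.mean(0))
E
```

```text
[[266.50762558 240.50868988]
 [270.52903366 179.18223381]
 [345.40379333 184.09205627]
 [341.38238525 245.41851044]] [[ 427.   77.    3.]
 [ 605.   61.    3.]
 [ 584. -156.    3.]
 [ 407. -138.    3.]] [505.6388824  -39.01172364   3.        ]
```

View pics/z.png

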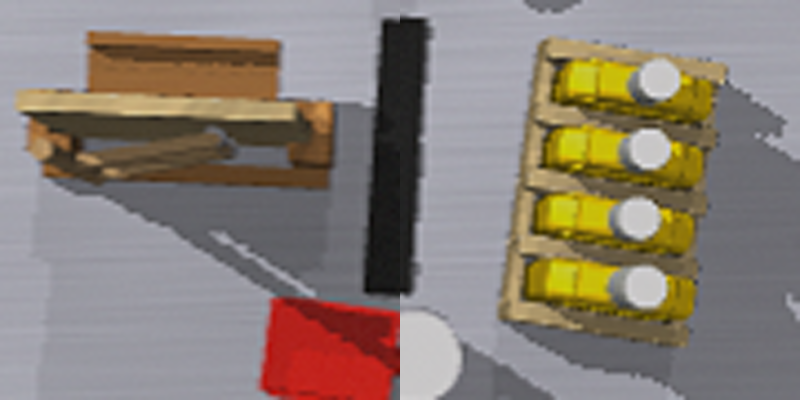

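The left crop shows the board's top edge from (18,100) to (302,116) and the post top at (40,148). In the right crop the tall bottle's cap should be at (640,288), the bottom slot. I'll convert these to world points.

```bash
python3 - <<'E'
from h import *
f=lambda x,y,ox,oy:((x+.5)/4.4444-.5+ox,(y+.5)/4.4444-.5+oy)
L,R=onz("top",[f(18,100,185,175),f(302,116,185,175)],180)
print(L,R,np.linalg.norm(L-R),(L+R)/2,"easel yaw",np.arctan2(-(L-R)[0],(L-R)[1]))
p=onz("top",[f(40,148,185,175)],233)[0]
yaw=np.arctan2(-(L-R)[0],(L-R)[1]);c,s=np.cos(yaw),np.sin(yaw);Rm=np.array([[c,-s],[s,c]])
m=((L+R)/2)[:2]; h=m+Rm@[-14,-30]; d=Rm.T@(p[:2]-h); print("post",p,"hinge",h,"r",np.linalg.norm(d),"ang from +y ccw",np.arctan2(-d[0],d[1]))
caps=onz("top",[f(x-400,y,340,180) for x,y in((640,288),)],170); print("tall",caps)
print(onz("top",[f(x-400,y,340,180) for x,y in((638,218),(650,149),(657,79))],125))
print("proj in scene of tall cap / short height", proj("scene",[caps[0]]),proj("scene",[p,L,R]))
# bottle orientation from caps
E
```

```text
[539.49663511 266.11829028 180.        ] [525.44664529 104.14860919 180.        ] 162.5779191870022 [532.4716402  185.13344974 180.        ] easel yaw -0.08652797056158221
post [506.69873907 244.94302476 233.        ] hinge [515.93141602 156.45556655] r 88.96781769063462 ang from +y ccw 0.19049061312830018
tall [[ 403.6212192  -251.78314361  170.        ]]
[[ 445.55254512 -262.19907225  125.        ]
 [ 486.44070148 -271.22622346  125.        ]
 [ 528.19447798 -277.31712013  125.        ]]
proj in scene of tall cap / short height [[214.2269754 148.7948274]] [[358.18951666 228.29751602]
 [355.03281297 262.09643601]
 [293.18503265 223.86019771]]
```

Everything agrees: the scene projections match, the board width is 162 mm and the hinge radius is 89 mm. I'll start moving.

```bash
cat >> h.py <<'E'
def rel(*ts):
    s=env.state(); p=s["eef_pos"]; y0=s["tcp_rot"][2]; c,n=np.cos(y0),np.sin(y0)
    print("at",p.round(1),"yaw",round(y0,3),"t",round(s["t"],2),"op",round(s["opening"],3),"F",s["ft_force"].round(1),"grip",round(s["grip_force"],1))
    for x,y,z,w in ts:
        d=np.array([x,y,z])-p; dy=(w-y0+np.pi)%(2*np.pi)-np.pi
        print([float(round(v,1)) for v in (c*d[0]+n*d[1],n*d[0]-c*d[1],-d[2],-np.degrees(dy))])
E
```

Emit:
{"api": "step_arm", "payload": {"plan": [[[40, -25, -40, -7, 1], [110, -67, -86, -21, 1], [355, -217, -86, -55, 1], [355, -217, -86, -55, 1], [355, -217, -86, -55, 1], [355, -217, -86, -55, 1], [355, -217, -86, -55, 1], [355, -217, -86, -55, 1]]]}}

```text
t: 0.77
eef_pos: [381.5, -371.9, 290.0]
tcp_rot: [-3.141, -0.0, 1.231]
ft_force: [-0.0, -0.7, -0.3]
opening: 0.997
grip_force: 0.0
```

```bash
python3 -c "
from h import *
rel((520,0,290,1.67),(507,245,270,1.67))"
```

```text
at [ 381.5 -371.9  290. ] yaw 1.231 t 0.77 op 0.997 F [-0.  -0.7 -0.3] grip 0.0
[396.7, 6.7, 0.0, -25.1]
[623.4, -87.2, 20.0, -25.1]
```

Emit:
{"api": "step_arm", "payload": {"plan": [[[397, 7, 0, -25, 1], [397, 7, 0, -25, 1], [397, 7, 0, -25, 1], [397, 7, 0, -25, 1], [397, 7, 0, -25, 1], [397, 7, 0, -25, 1], [397, 7, 0, -25, 1], [397, 7, 0, -25, 1]]]}}

```text
t: 1.43
eef_pos: [499.4, -60.0, 289.9]
tcp_rot: [-3.141, 0.0, 1.661]
ft_force: [-0.5, 0.6, -0.0]
opening: 1.003
grip_force: 0.0
```

```bash
python3 -c "
from h import *
rel((507,245,270,1.67))"
```

```text
at [499.4 -60.  289.9] yaw 1.661 t 1.43 op 1.003 F [-0.5  0.6 -0. ] grip 0.0
[303.0, 35.1, 19.9, -0.5]
```

Emit:
{"api": "step_arm", "payload": {"plan": [[[303, 35, 0, 0, 1], [303, 35, 0, 0, 1], [303, 35, 0, 0, 1], [303, 35, 0, 0, 1], [303, 35, 0, 0, 1], [303, 35, 0, 0, 1], [303, 35, 0, 0, 1], [303, 35, 0, 0, 1]]]}}

```text
t: 2.1
eef_pos: [506.1, 247.3, 289.4]
tcp_rot: [-3.141, -0.001, 1.664]
ft_force: [-0.5, 0.4, -0.6]
opening: 0.998
grip_force: 0.0
```

Emit:
{"api": "step_arm", "payload": {"plan": [[[0, 0, 0, 0, 0], [0, 0, 0, 0, 0]]]}}

```text
t: 2.27
eef_pos: [506.4, 242.9, 289.4]
tcp_rot: [-3.141, 0.001, 1.663]
ft_force: [0.4, -1.0, 0.0]
opening: 0.91
grip_force: 0.0
```

```bash
python3 - <<'E'
from h import *
rel((507,245,199,1.67))
C=cam("wrist"); im=env.read_camera("wrist")
for p in proj("wrist",[[507,245,233],[532.5,185,180],[539.5,266,180]],C): print(p); cv2.drawMarker(im,(int(p[0]),int(p[1])),(255,0,255),0,10,1)
cv2.imwrite("pics/w1.png",im)
E
```

```text
at [506.4 242.9 289.4] yaw 1.663 t 2.27 op 0.91 F [ 0.4 -1.   0. ] grip 0.0
[2.0, 0.8, 90.4, -0.4]
[283.3533269  227.35266993]
[302.11847912 267.23436344]
[318.22807579 192.79972659]
```

View pics/w1.png

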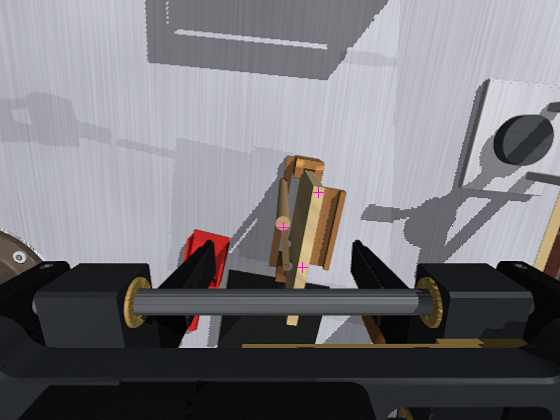

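The marker for the post sits on the post top at (284,225). I'll lower the tool around it and narrow the fingers into a cage.

Emit:
{"api": "step_arm", "payload": {"plan": [[[2, 1, 40, 0, -0.2], [2, 1, 75, 0, -0.2], [2, 1, 90, 0, -0.2], [2, 1, 90, 0, -0.6], [2, 1, 90, 0, -0.6], [2, 1, 90, 0, -0.6], [2, 1, 90, 0, -0.6], [2, 1, 90, 0, -0.6]]]}}

```text
t: 2.98
eef_pos: [508.1, 244.8, 201.2]
tcp_rot: [3.139, -0.0, 1.661]
ft_force: [1.0, -0.5, 0.1]
opening: 0.318
grip_force: 0.0
```

```bash
python3 - <<'E'
from h import *
a=-0.087; h=np.array([516,156.5]); T=[]
for k in (0.45,0.7,.95,1.2,1.4,1.55,1.65,1.65):
    g=a+k+np.pi/2; p=h+86*np.array([np.cos(g),np.sin(g)]); T.append((*p,199,1.67+k-.19))
rel(*T)
E
```

```text
at [508.1 244.8 201.2] yaw 1.661 t 2.98 op 0.318 F [ 1.  -0.5  0.1] grip 0.0
[-5.8, -23.2, 2.2, -15.4]
[-14.1, -43.0, 2.2, -29.8]
[-27.1, -60.1, 2.2, -44.1]
[-43.9, -73.5, 2.2, -58.4]
[-59.3, -80.9, 2.2, -69.9]
[-71.7, -84.4, 2.2, -78.5]
[-80.2, -85.6, 2.2, -84.2]
[-80.2, -85.6, 2.2, -84.2]
```

Emit:
{"api": "step_arm", "payload": {"plan": [[[-3, -12, 2, -7, -0.6], [-6, -23, 2, -14, -0.6], [-9, -33, 2, -21, -0.6], [-14, -42, 2, -28, -0.6], [-20, -52, 2, -35, -0.6], [-26, -60, 2, -42, -0.6], [-34, -67, 2, -49, -0.6], [-42, -73, 2, -56, -0.6]]]}}

```text
t: 3.65
eef_pos: [438.4, 196.3, 198.7]
tcp_rot: [3.141, 0.001, 2.645]
ft_force: [1.4, 0.5, -0.1]
opening: 0.203
grip_force: 0.2
```

```bash
python3 - <<'E'
from h import *
a=-0.087; h=np.array([516,156.5]); T=[]
for k in (1.3,1.42,1.54,1.66):
    g=a+k+np.pi/2; p=h+86*np.array([np.cos(g),np.sin(g)]); T.append((*p,199,1.67+k-.19))
rel(*T)
E
```

```text
at [438.4 196.3 198.7] yaw 2.645 t 3.65 op 0.203 F [ 1.4  0.5 -0.1] grip 0.2
[-2.0, -10.0, -0.3, -7.7]
[-4.1, -20.1, -0.3, -14.6]
[-7.3, -29.9, -0.3, -21.5]
[-11.7, -39.2, -0.3, -28.4]
```

Emit:
{"api": "step_arm", "payload": {"plan": [[[-2, -10, 0, -7, -0.6], [-4, -19, 0, -14, -0.6], [-6, -25, 0, -19, -0.6], [-7, -30, 0, -22, -0.6], [-8, -33, 0, -24, -0.6], [-9, -35, 0, -26, -0.6], [-9, -35, 0, -26, -0.6], [-9, -35, 0, -26, -0.6]]]}}

```text
t: 4.32
eef_pos: [429.9, 161.6, 198.5]
tcp_rot: [3.141, 0.001, 3.091]
ft_force: [0.6, 1.3, 0.7]
opening: 0.198
grip_force: 0.5
```

```bash
python3 - <<'E'
from h import *
rel((500,200,300,1.48))
cv2.imwrite("pics/top1.png",env.read_camera("top"));cv2.imwrite("pics/scene1.png",env.read_camera("scene"))
a=cv2.imread("pics/top1.png")[165:255,180:300];b=cv2.imread("pics/scene1.png")[180:330,260:400]
cv2.imwrite("pics/z1.png",np.hstack([cv2.resize(a,(400,300)),cv2.resize(b,(280,300))]))
E
```

```text
at [429.9 161.6 198.5] yaw 3.091 t 4.32 op 0.198 F [0.6 1.3 0.7] grip 0.5
[-68.0, 41.9, -101.5, 92.3]
```

View pics/z1.png

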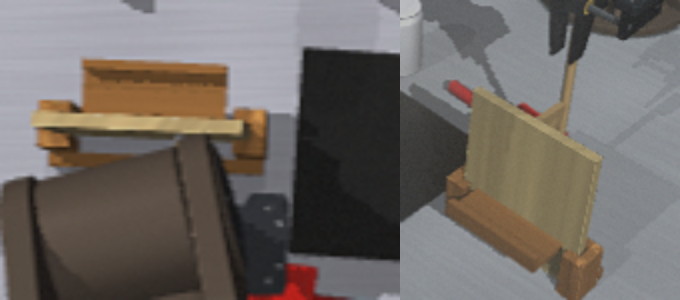

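The kickstand is square to the board and the board's top edge has shifted slightly, since it sits loose in the groove. In the crop the edge runs from (33,119) to (243,128). I'll raise the tool and go over the board.

Emit:
{"api": "step_arm", "payload": {"plan": [[[0, 0, -5, 0, -0.5], [0, 0, -40, 0, -0.4], [0, 0, -80, 0, 0], [-20, 10, -90, 7, 0], [-45, 25, -90, 14, 0], [-68, 42, -90, 21, 0], [-68, 42, -90, 28, 0], [-68, 42, -90, 35, 0]]]}}

```text
t: 5.08
eef_pos: [500.3, 200.7, 287.6]
tcp_rot: [-3.141, -0.0, 2.476]
ft_force: [-0.4, 0.2, -0.2]
opening: 0.495
grip_force: 0.0
```

```bash
python3 - <<'E'
from h import *
f=lambda x,y:((x+.5)/3.3333-.5+180,(y+.5)/3.3333-.5+165)
L,R=onz("top",[f(33,119),f(243,128)],180);print(L,R,(L+R)/2,np.arctan2(-(L-R)[0],(L-R)[1]))
rel((528,203,290,1.50))
E
```

```text
[531.15971606 264.01993386 180.        ] [519.46867771 104.33705637 180.        ] [525.31419689 184.17849512 180.        ] -0.07308370365995494
at [500.3 200.7 287.6] yaw 2.476 t 5.08 op 0.495 F [-0.4  0.2 -0.2] grip 0.0
[-20.3, 18.9, -2.4, 55.9]
```

Emit:
{"api": "step_arm", "payload": {"plan": [[[-10, 10, -2, 7, 0], [-20, 19, -2, 14, 0], [-20, 19, -2, 21, 0], [-20, 19, -2, 28, 0], [-20, 19, -2, 35, 0], [-20, 19, -2, 42, 0], [-20, 19, -2, 49, 0], [-20, 19, -2, 56, 0]]]}}

```text
t: 5.75
eef_pos: [526.9, 202.8, 290.1]
tcp_rot: [-3.141, 0.0, 1.498]
ft_force: [-0.9, 1.0, 1.1]
opening: 0.5
grip_force: 0.0
```

Emit:
{"api": "step_arm", "payload": {"plan": [[[0, 0, 0, 0, 0.2], [0, 0, 0, 0, 0.2]]]}}

```text
t: 5.92
eef_pos: [527.0, 202.9, 290.1]
tcp_rot: [-3.142, 0.0, 1.508]
ft_force: [-0.2, 0.1, -0.6]
opening: 0.574
grip_force: 0.0
```

```bash
python3 - <<'E'
from h import *
C=cam("wrist"); im=env.read_camera("wrist"); rel()
p=env.state()["eef_pos"]
Q=proj("wrist",[[531.2,264,180],[519.5,104.3,180],[525.3,184.2,180],[430,164,233]],C);print(Q)
np.save("C.npy",np.array([*C],dtype=object),allow_pickle=True)
a=cv2.resize(im[100:400,150:450],(600,600),interpolation=cv2.INTER_CUBIC)
for q in Q: cv2.drawMarker(a,(int(2*(q[0]-150)),int(2*(q[1]-100))),(255,0,255),0,12,1)
cv2.imwrite("pics/w2.png",a)
E
```

```text
at [527.  202.9 290. ] yaw 1.508 t 5.97 op 0.585 F [ 0.2  0.2 -0.1] grip 0.0
[[282.85374299 149.82137652]
 [281.49455088 299.39561156]
 [282.07177445 230.07924517]
 [173.88745649 278.65027149]]
```

View pics/w2.png

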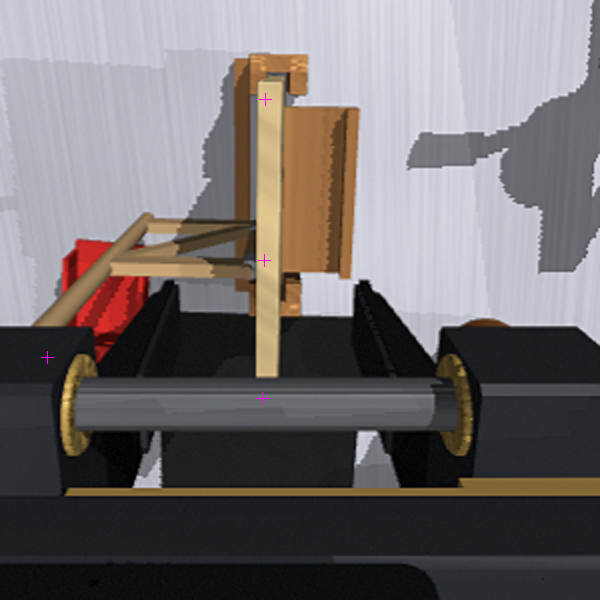

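The wrist view shows the board's top edge midway between the fingers, at crop x≈268, with the post clear to the left. The far end looks about 10 mm further in +y than the top view gave. I'll shift a little that way and descend to grip.

Emit:
{"api": "step_arm", "payload": {"plan": [[[6, 0, 30, 0, 0.2], [6, 0, 70, 0, 0.2], [6, 0, 105, 0, 0.2], [6, 0, 130, 0, 0.2], [6, 0, 141, 0, 0.2], [6, 0, 141, 0, 0.2], [6, 0, 141, 0, -0.4], [6, 0, 141, 0, -1]]]}}

```text
t: 6.63
eef_pos: [528.4, 209.1, 150.6]
tcp_rot: [3.139, -0.001, 1.505]
ft_force: [-0.4, 1.0, -0.9]
opening: 0.515
grip_force: 0.0
```

Emit:
{"api": "step_arm", "payload": {"plan": [[[0, 0, 0, 0, -1], [0, 0, 0, 0, -1], [0, 0, 0, 0, -1], [0, 0, 0, 0, -1], [0, 0, 0, 0, -1], [0, 0, 0, 0, -1]]]}}

```text
t: 7.13
eef_pos: [528.4, 208.8, 149.2]
tcp_rot: [3.139, -0.0, 1.504]
ft_force: [6.0, -0.8, -4.0]
opening: 0.135
grip_force: 29.8
```

Emit:
{"api": "step_arm", "payload": {"plan": [[[0, 0, -8, 0, -1], [0, 0, -20, 0, -1], [0, 0, -35, 0, -1], [0, 0, -50, 0, -1], [0, 0, -65, 0, -1], [0, 0, -80, 0, -1], [0, 0, -95, 0, -1], [0, 0, -95, 0, -1]]]}}

```text
t: 7.8
eef_pos: [528.1, 209.1, 246.0]
tcp_rot: [3.139, -0.001, 1.504]
ft_force: [0.4, -0.8, -3.2]
opening: 0.125
grip_force: 30.0
```

```bash
python3 - <<'E'
from h import *
rel()
t=env.read_camera("top");s=env.read_camera("scene");a=t[150:270,180:350];b=s[120:300,220:390]
cv2.imwrite("pics/top2.png",t);cv2.imwrite("pics/scene2.png",s)
cv2.imwrite("pics/z2.png",np.hstack([cv2.resize(a,(340,360)) if 0 else cv2.resize(a,None,fx=2.2,fy=2.2),cv2.resize(b,(374,264))]) if 0 else cv2.resize(b,(680,600)[:1]+(600,)) if 0 else cv2.resize(b,None,fx=3.3,fy=3.3,interpolation=cv2.INTER_CUBIC))
E
```

```text
at [528.1 209.1 246. ] yaw 1.504 t 7.8 op 0.125 F [ 0.4 -0.8 -3.2] grip 30.0
```

View pics/z2.png

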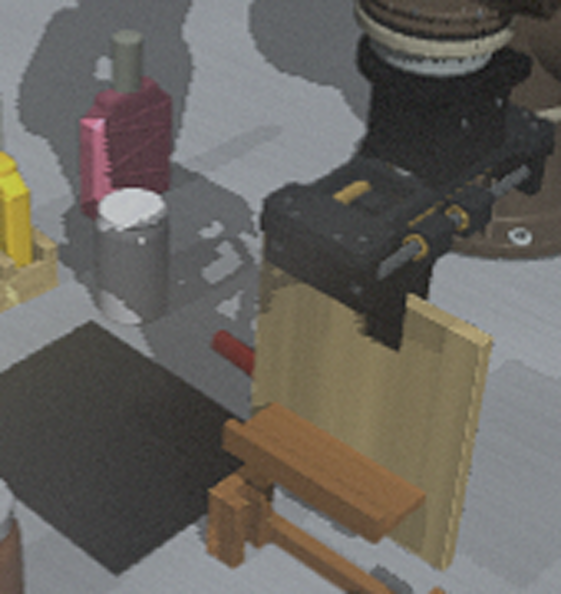

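The easel is clear of the rack and hanging level. The board's +y front corners are at crop (490,343) for the top and (445,567) for the bottom.

```bash
python3 - <<'E'
from h import *
f=lambda x,y:((x+.5)/3.3-.5+220,(y+.5)/3.3-.5+120)
print(onz("scene",[f(487,347),f(490,343)],277),onz("scene",[f(445,567)],97))
E
```

```text
[[536.93480026 275.82207001 277.        ]
 [532.79349213 275.28316134 277.        ]] [[532.77130712 273.33772546  97.        ]]
```

Emit:
{"api": "step_arm", "payload": {"plan": [[[-12, 2, 0, 0, -1], [-40, 8, 0, 0, -1], [-76, 15, 0, 1, -1], [-114, 22, 0, 1, -1], [-152, 29, 0, 1, -1], [-190, 37, 0, 1.4, -1], [-220, 42, 0, 1.4, -1], [-236, 45, 0, 1.4, -1]]]}}

```text
t: 8.57
eef_pos: [556.1, -33.5, 242.5]
tcp_rot: [-3.14, 0.001, 1.477]
ft_force: [-0.4, 0.9, -3.8]
opening: 0.126
grip_force: 30.0
```

Emit:
{"api": "step_arm", "payload": {"plan": [[[0, 0, 0, 0, -1], [0, 0, 15, 0, -1], [0, 0, 35, 0, -1], [0, 0, 55, 0, -1], [0, 0, 70, 0, -1], [0, 0, 80, 0, -1], [0, 0, 85, 0, -1], [0, 0, 85, 0, -1]]]}}

```text
t: 9.23
eef_pos: [556.1, -29.4, 157.7]
tcp_rot: [-3.139, -0.0, 1.48]
ft_force: [0.3, -1.1, -3.3]
opening: 0.123
grip_force: 30.0
```

```bash
python3 - <<'E'
from h import *
rel((557.7,-29.7,152,1.479))
t=env.read_camera("top");s=env.read_camera("scene");b=s[120:320,180:360]
cv2.imwrite("pics/top3.png",t);cv2.imwrite("pics/scene3.png",s)
cv2.imwrite("pics/z3.png",cv2.resize(b,None,fx=3,fy=3,interpolation=cv2.INTER_CUBIC))
E
```

```text
at [556.1 -29.4 157.7] yaw 1.48 t 9.23 op 0.123 F [ 0.3 -1.1 -3.3] grip 30.0
[-0.1, 1.6, 5.7, 0.0]
```

View pics/z3.png

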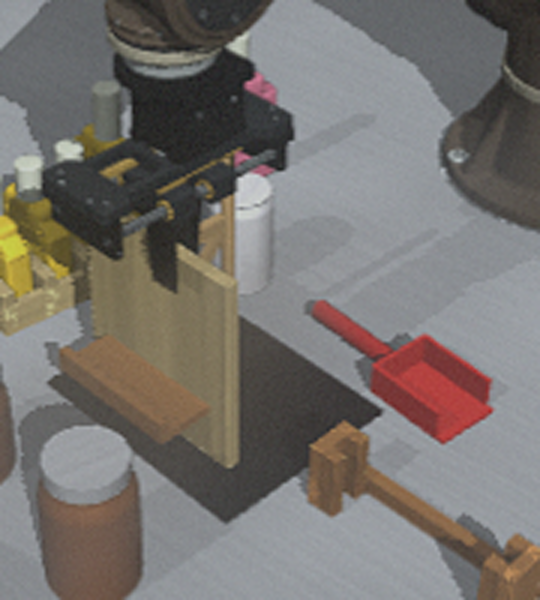

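Emit:
{"api": "step_arm", "payload": {"plan": [[[0, 1, 2, 0, -1], [0, 1, 4, 0, -1], [0, 1, 5, 0, -1], [0, 1, 5, 0, -1]]]}}

```text
t: 9.67
eef_pos: [557.6, -29.7, 153.9]
tcp_rot: [3.141, 0.0, 1.48]
ft_force: [-0.0, 0.0, -3.6]
opening: 0.123
grip_force: 30.0
```

Emit:
{"api": "step_arm", "payload": {"plan": [[[0, 0, 1, 0, -1], [0, 0, 2, 0, -1], [0, 0, 2, 0, -1], [0, 0, 2, 0, -1]]]}}

```text
t: 10.0
eef_pos: [558.0, -29.4, 152.9]
tcp_rot: [3.14, -0.0, 1.479]
ft_force: [-1.4, 3.6, 6.1]
opening: 0.123
grip_force: 30.0
```

It is down on the mat, with the force reversed. I'll open the fingers to a small gap.

Emit:
{"api": "step_arm", "payload": {"plan": [[[0, 0, 0, 0, -0.6], [0, 0, 0, 0, -0.5], [0, 0, 0, 0, -0.5], [0, 0, 0, 0, -0.5]]]}}

```text
t: 10.33
eef_pos: [557.7, -29.8, 151.9]
tcp_rot: [3.141, 0.0, 1.48]
ft_force: [0.8, 0.2, -0.3]
opening: 0.247
grip_force: 0.1
```

Emit:
{"api": "step_arm", "payload": {"plan": [[[0, -4, 0, 0, -0.5], [0, -8, 0, 0, -0.5], [0, -11, 0, 0, -0.5], [0, -14, 0, 0, -0.5], [0, -17, 0, 0, -0.5], [0, -20, 0, 0, -0.5], [0, -23, 0, 0, -0.5], [0, -26, 0, 0, -0.5]]]}}

```text
t: 11.0
eef_pos: [531.4, -27.4, 151.9]
tcp_rot: [3.142, 0.0, 1.48]
ft_force: [-0.4, -0.4, -0.6]
opening: 0.251
grip_force: 0.2
```

Emit:
{"api": "step_arm", "payload": {"plan": [[[0, -4, 0, 0, -0.5], [0, -8, 0, 0, -0.5], [0, -11, 0, 0, -0.5], [0, -14, 0, 0, -0.5], [0, -17, 0, 0, -0.5], [0, -20, 0, 0, -0.5], [0, -23, 0, 0, -0.5], [0, -25, 0, 0, -0.5]]]}}

```text
t: 11.67
eef_pos: [506.7, -25.1, 151.9]
tcp_rot: [3.141, 0.0, 1.48]
ft_force: [1.5, 0.0, -0.4]
opening: 0.249
grip_force: 0.6
```

```bash
python3 - <<'E'
from h import *
rel()
t=env.read_camera("top");s=env.read_camera("scene");b=s[120:320,180:360]
cv2.imwrite("pics/top4.png",t);cv2.imwrite("pics/scene4.png",s)
cv2.imwrite("pics/z4.png",cv2.resize(b,None,fx=3,fy=3,interpolation=cv2.INTER_CUBIC))
E
```

```text
at [506.7 -25.1 151.9] yaw 1.48 t 11.67 op 0.249 F [ 1.5  0.  -0.4] grip 0.6
```

View pics/z4.png

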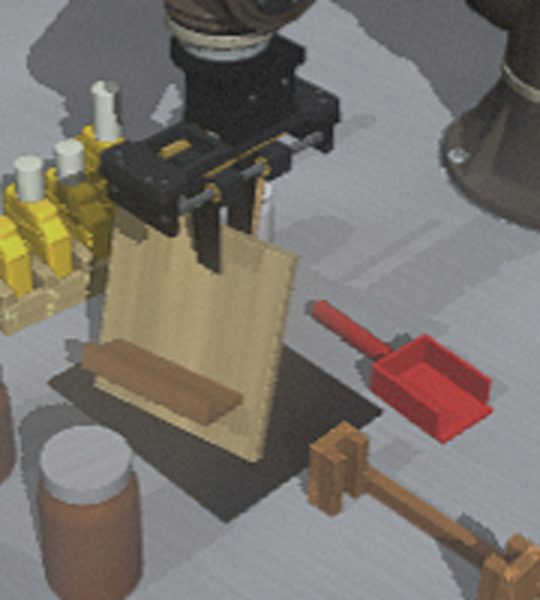

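The easel is leaning back with the foot apparently down. I'll open, back out upwards and measure.

Emit:
{"api": "step_arm", "payload": {"plan": [[[0, 3, 0, 0, -0.4], [0, 3, 0, 0, -0.1], [0, 3, 0, 0, -0.1], [0, 3, -10, 0, -0.1], [0, 3, -40, 0, 0], [0, 3, -80, 0, 0], [0, 3, -120, 0, 0], [0, 3, -120, 0, 0]]]}}

```text
t: 12.43
eef_pos: [511.9, -25.6, 279.5]
tcp_rot: [3.131, 0.001, 1.48]
ft_force: [0.1, -0.3, 0.5]
opening: 0.499
grip_force: 0.0
```

Emit:
{"api": "step_arm", "payload": {"plan": [[[80, -40, 0, 0, 0], [80, -40, 0, 0, 0], [180, -90, 0, 0, 0], [180, -90, 0, 0, 0], [180, -90, 0, 0, 0], [180, -90, 0, 0, 0]]]}}

```text
t: 12.93
eef_pos: [434.4, 166.1, 272.8]
tcp_rot: [3.141, -0.001, 1.484]
ft_force: [0.4, -0.2, -0.3]
opening: 0.499
grip_force: 0.0
```

```bash
python3 - <<'E'
from h import *
rel()
t=env.read_camera("top");s=env.read_camera("scene");b=s[150:330,200:350]
cv2.imwrite("pics/top5.png",t);cv2.imwrite("pics/scene5.png",s)
cv2.imwrite("pics/z5.png",np.hstack([cv2.resize(b,(400,480),interpolation=cv2.INTER_CUBIC),cv2.resize(t[160:280,250:350],(400,480),interpolation=cv2.INTER_CUBIC)]))
E
```

```text
at [434.4 166.1 272.8] yaw 1.484 t 12.93 op 0.499 F [ 0.4 -0.2 -0.3] grip 0.0
```

View pics/z5.png

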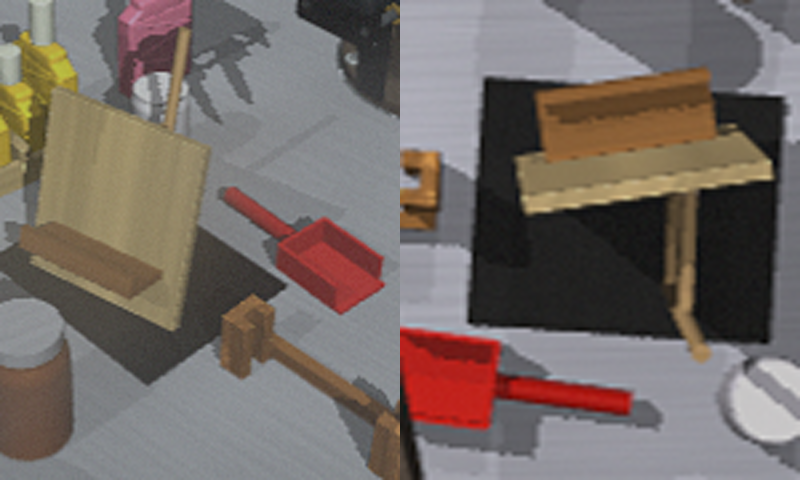

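The easel stands, turned a little. In the top crop its rear top edge runs from (525,213) to (772,178), and the post goes from (702,352) at the top to (687,270). I'll measure the pose.

```bash
python3 - <<'E'
from h import *
f=lambda x,y:((x-400+.5)/4-.5+250,(y+.5)/4-.5+160)
L,R=onz("top",[f(525,213),f(772,178)],177)
yaw=np.arctan2(-(L-R)[0],(L-R)[1]); print(L,R,np.linalg.norm(L-R),"yaw",yaw,"rel mat",yaw+.092)
c,s=np.cos(yaw),np.sin(yaw);X=np.array([c,s]);Y=np.array([-s,c]);m=((L+R)/2)[:2]
piv=m+X*180*np.sin(.262); 
cm,sm=np.cos(-.092),np.sin(-.092);M=np.array([[cm,-sm],[sm,cm]])
for n,p in(("left",piv+80*Y),("right",piv-80*Y),("foot",piv-97*X-30*Y),("mid",piv-X*(23.3-5.8))): print(n,p,M.T@(p-[505.6,-39]))
# scene check: project predicted bottom front corner/ top corners
top=lambda y,z,x: np.r_[piv+Y*y+X*((x+6)*np.cos(.262)-z*np.sin(.262)),3+z*np.cos(.262)+(x+6)*np.sin(.262)]
P=[top(80,0,6),top(80,180,6),top(-80,180,6),top(-30,233,-100)]
q=proj("scene",P); print((q-[200,150])*[400/150,480/180]); 
q=proj("top",P);print((q-[250,160])*4+[400,0])
E
```

```text
[492.42167639  33.00315489 177.        ] [ 510.01803635 -125.27473585  177.        ] 159.25301435544048 yaw 0.11071917879213951 rel mat 0.20271917879213952
left [538.71724148  38.52580421] [25.85487129 80.24043639]
right [ 556.3961382 -120.4944983] [ 58.06824238 -76.48320166]
foot [454.46542458 -81.51848491] [-47.01214165 -47.03642099]
mid [530.16384425 -42.91797637] [24.81990893 -1.6447201 ]
[[163.78824165 332.04129684]
 [197.8046051  149.70364025]
 [ 45.5256476   86.87826283]
 [166.50073442  24.55187846]]
[[512.89765136 150.14179641]
 [520.33971797 193.25201305]
 [768.9075317  158.05163827]
 [721.54954854 349.5013278 ]]
```

```bash
python3 - <<'E'
from h import *
q=proj("scene",[[427,77,3],[605,61,3],[403.6,-251.8,170]]); print((q-[200,150])*[400/150,480/180],q)
f=lambda x,y:((x-400+.5)/4-.5+250,(y+.5)/4-.5+160)
g=lambda x,y:((x+.5)/2.667-.5+200,(y+.5)/2.667-.5+150)
for a,b in((f(520,195),g(208,148)),(f(769,160),g(57,90)),(f(702,352),g(184,28))):
    o,d=ray("top",[a]);p,e=ray("scene",[b]);d=d[0]/np.linalg.norm(d[0]);e=e[0]/np.linalg.norm(e[0])
    t=np.linalg.lstsq(np.c_[d,-e],p-o,rcond=None)[0];A=o+d*t[0];B=p+e*t[1];print(A.round(1),B.round(1))
for n in("top","scene"): print(n,cam(n)[0][0,0],cam(n)[1])
s=cv2.imread("pics/scene5.png");m=cv2.inRange(cv2.cvtColor(s,cv2.COLOR_BGR2HSV),(20,120,80),(35,255,255));print(m[140:230,150:250].sum()/255)
E
```

```text
[[279.83667523 281.74929754]
 [141.08388324 380.67974584]
 [ 37.94166359  -3.22768474]] [[304.93875321 255.65598658]
 [252.90645621 292.75490469]
 [214.22812385 148.78961822]]
[503.5  35.8 183.7] [499.7  41.1 183.4]
[ 521.4 -123.5  179.3] [ 515.9 -116.9  178. ]
[400.4 -74.1 206.9] [397.6 -70.3 206.6]
top 513.1005383653807 [0.0559646 0.        0.        0.        0.       ]
scene 490.3707016340924 [-0.07818631  0.          0.          0.          0.        ]
1489.0
```

Emit:
{"api": "step_arm", "payload": {"plan": [[[-35, 0, 0, 7, 0.2], [-76, 1, 0, 14, 0.2], [-117, 2, 0, 21, 0.2], [-158, 2, 0, 28, 0.2], [-199, 3, 0, 35, 0.2], [-240, 4, 0, 42, 0.2], [-281, 4, 0, 49, 0.2], [-322, 5, 0, 56, 0.2]]]}}

```text
t: 13.7
eef_pos: [411.1, -162.4, 272.4]
tcp_rot: [3.141, -0.0, 0.494]
ft_force: [1.0, 1.0, -0.2]
opening: 0.598
grip_force: 0.0
```

```bash
python3 -c "
from h import *
rel((404,-250,272,-0.19))"
```

```text
at [ 411.1 -162.4  272.4] yaw 0.494 t 13.7 op 0.598 F [ 1.   1.  -0.2] grip 0.0
[-47.9, 73.8, 0.4, 39.2]
```

Emit:
{"api": "step_arm", "payload": {"plan": [[[-16, 25, 0, 7, 0.2], [-32, 50, 0, 14, 0.2], [-48, 74, 0, 21, 0.2], [-48, 74, 0, 28, 0.2], [-48, 74, 0, 35, 0.2], [-48, 74, 0, 39, 0.2], [-48, 74, 0, 39, 0.2], [-48, 74, 0, 39, 0.2]]]}}

```text
t: 14.37
eef_pos: [405.3, -248.0, 272.1]
tcp_rot: [3.141, -0.0, -0.177]
ft_force: [-0.1, 0.1, -1.0]
opening: 0.6
grip_force: 0.0
```

```bash
python3 - <<'E'
from h import *
C=cam("wrist"); im=env.read_camera("wrist"); rel()
Q=proj("wrist",[[403.6,-251.8,170],[445.5,-262.2,125],[403.6,-251.8,120]],C);print(Q)
cv2.imwrite("pics/w3raw.png",im)
for q in Q: cv2.drawMarker(im,(int(q[0]),int(q[1])),(255,0,255),0,10,1)
cv2.imwrite("pics/w3.png",im)
E
```

```text
at [ 405.4 -247.7  272. ] yaw -0.177 t 14.42 op 0.599 F [-0.4  0.4  0.4] grip 0.0
[[288.16105361 214.70427353]
 [290.21540491 165.11979344]
 [287.38855784 202.69260339]]
```

View pics/w3.png

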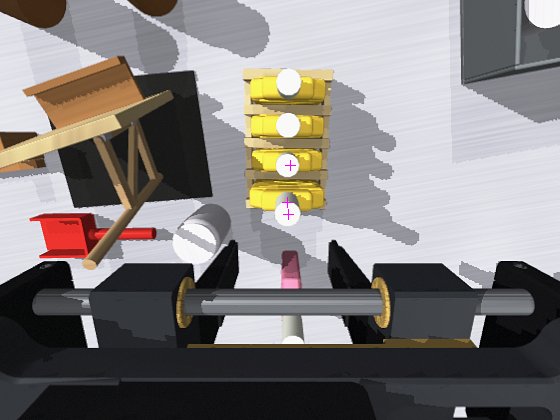

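The wrist view shows the predicted cap marker on the tall cap at (288,214), midway between the fingers. That was my eleventh picture, one over the limit of 10, so I'll measure with numbers only from here. Next I'll grip the neck.

Emit:
{"api": "step_arm", "payload": {"plan": [[[-1, 4, 30, 0, 0.2], [-1, 4, 70, 0, 0.2], [-1, 4, 105, 0, 0.2], [-1, 4, 130, 0, 0.2], [-1, 4, 143, 0, 0.2], [-1, 4, 143, 0, 0.2], [-1, 4, 143, 0, -0.2], [-1, 4, 143, 0, -1]]]}}

```text
t: 15.08
eef_pos: [404.5, -251.2, 129.9]
tcp_rot: [3.141, -0.001, -0.178]
ft_force: [-0.5, 0.2, -0.3]
opening: 0.512
grip_force: 0.0
```

Emit:
{"api": "step_arm", "payload": {"plan": [[[0, 0, 0, 0, -1], [0, 0, 0, 0, -1], [0, 0, 0, 0, -1], [0, 0, 0, 0, -1], [0, 0, 0, 0, -1]]]}}

```text
t: 15.5
eef_pos: [404.3, -250.9, 129.4]
tcp_rot: [3.141, -0.001, -0.178]
ft_force: [-0.7, -0.6, 4.3]
opening: 0.27
grip_force: 30.0
```

Emit:
{"api": "step_arm", "payload": {"plan": [[[0, 0, -10, 0, -1], [0, 0, -30, 0, -1], [0, 0, -60, 0, -1], [0, 0, -95, 0, -1], [0, 0, -130, 0, -1], [0, 0, -165, 0, -1], [0, 0, -190, 0, -1], [0, 0, -190, 0, -1]]]}}

```text
t: 16.17
eef_pos: [405.1, -251.5, 323.7]
tcp_rot: [3.138, -0.007, -0.178]
ft_force: [-0.1, 0.4, -1.5]
opening: 0.266
grip_force: 30.0
```

```bash
python3 -c "
from h import *
rel((540,-120,320,.125),(562.5,-36.3,320,.125))"
```

```text
at [ 405.1 -251.5  323.7] yaw -0.178 t 16.17 op 0.266 F [-0.1  0.4 -1.5] grip 30.0
[109.5, -153.3, 3.7, -17.4]
[116.8, -239.7, 3.7, -17.4]
```

Emit:
{"api": "step_arm", "payload": {"plan": [[[10, -20, 0, -3, -1], [27, -54, 0, -6, -1], [44, -90, 0, -9, -1], [61, -126, 0, -12, -1], [80, -162, 0, -15, -1], [98, -200, 0, -17, -1], [110, -226, 0, -17, -1], [117, -240, 0, -17, -1]]]}}

```text
t: 16.83
eef_pos: [562.9, -32.3, 317.4]
tcp_rot: [-3.141, 0.002, 0.121]
ft_force: [0.5, -0.1, -1.2]
opening: 0.269
grip_force: 30.0
```

Emit:
{"api": "step_arm", "payload": {"plan": [[[0, 0, 0, 0, -1], [0, 0, 0, 0, -1], [0, 0, 0, 0, -1]]]}}

```text
t: 17.08
eef_pos: [561.3, -35.8, 318.2]
tcp_rot: [-3.142, 0.001, 0.118]
ft_force: [0.3, 0.2, -2.1]
opening: 0.27
grip_force: 30.0
```

```bash
python3 - <<'E'
from h import *
rel((562.5,-36.3,205,.125))
# recheck easel pose: find tan board rear/top in top view is occluded; compare scene to before near the easel
a=cv2.imread("pics/scene5.png");s=env.read_camera("scene");cv2.imwrite("pics/scene6.png",s)
r=(slice(235,280),slice(205,270))
d=cv2.absdiff(a,s)[r].max(2); print("changed px in ledge/board region",(d>40).sum(),d.size)
m=cv2.inRange(cv2.cvtColor(s,cv2.COLOR_BGR2HSV),(22,180,90),(32,255,255)); m[:, :150]=0; m[:,420:]=0
n,_,st,ce=cv2.connectedComponentsWithStats(m); print([(list(st[i]),ce[i].round()) for i in range(1,n) if st[i][4]>100])
P=np.array([562.5,-36.3,190]); print(proj("scene",[P,P+[0,0,120]]))
E
```

```text
at [561.3 -35.8 318.2] yaw 0.118 t 17.08 op 0.27 F [ 0.3  0.2 -2.1] grip 30.0
[1.2, 0.6, 113.2, -0.4]
changed px in ledge/board region 0 2925
[]
[[232.42456433 201.70466365]
 [231.07506862 154.73693653]]
```

The easel is unmoved and the bottle is held. I'll lower it.

Emit:
{"api": "step_arm", "payload": {"plan": [[[1, 0, 15, 0, -1], [1, 0, 40, 0, -1], [1, 0, 65, 0, -1], [1, 0, 85, 0, -1], [1, 0, 100, 0, -1], [1, 0, 110, 0, -1], [1, 0, 113, 0, -1], [1, 0, 113, 0, -1]]]}}

```text
t: 17.8
eef_pos: [562.6, -35.8, 205.7]
tcp_rot: [-3.142, 0.001, 0.117]
ft_force: [0.4, -0.2, 0.0]
opening: 0.27
grip_force: 30.0
```

Emit:
{"api": "step_arm", "payload": {"plan": [[[0, 0, 2, 0, -1], [0, 0, 4, 0, -1], [0, 0, 5, 0, -1], [0, 0, 6, 0, -1], [0, 0, 6, 0, -1]]]}}

```text
t: 18.22
eef_pos: [562.9, -35.2, 200.0]
tcp_rot: [3.141, -0.0, 0.118]
ft_force: [-0.6, 1.2, -1.7]
opening: 0.268
grip_force: 30.0
```

Emit:
{"api": "step_arm", "payload": {"plan": [[[0, 0, 1, 0, -1], [0, 0, 2, 0, -1], [0, 0, 3, 0, -1], [0, 0, 4, 0, -1], [0, 0, 4, 0, -1]]]}}

```text
t: 18.63
eef_pos: [563.1, -35.3, 196.0]
tcp_rot: [3.141, -0.001, 0.118]
ft_force: [1.0, -0.8, 2.2]
opening: 0.267
grip_force: 30.0
```

Contact came at 196, as predicted. Now I'll tilt the bottle back into the lean, letting the neck pivot between the pads.

Emit:
{"api": "step_arm", "payload": {"plan": [[[-4, 0, 0, 0, -1], [-8, 0, 0, 0, -1], [-13, 0, 1, 0, -1], [-17, 0, 2, 0, -1], [-21, 0, 3, 0, -1], [-25, 0, 4, 0, -1], [-25, 0, 4, 0, -1]]]}}

```text
t: 19.22
eef_pos: [537.7, -38.4, 192.4]
tcp_rot: [3.141, -0.001, 0.118]
ft_force: [1.7, 0.3, 3.3]
opening: 0.265
grip_force: 30.0
```

Emit:
{"api": "step_arm", "payload": {"plan": [[[-4, 0, 1, 0, -1], [-8, 0, 2.5, 0, -1], [-12, 0, 4, 0, -1], [-15, 0, 5, 0, -1], [-17, 0, 5.5, 0, -1], [-18, 0, 6, 0, -1], [-18, 0, 6, 0, -1]]]}}

```text
t: 19.8
eef_pos: [520.2, -40.4, 186.7]
tcp_rot: [3.141, -0.002, 0.118]
ft_force: [0.5, 1.8, 8.1]
opening: 0.267
grip_force: 30.0
```

Emit:
{"api": "step_arm", "payload": {"plan": [[[0, 0, -1, 0, -0.42], [0, 0, -1, 0, -0.35], [0, 0, -1, 0, -0.2], [0, 0, -1, 0, 0], [0, 0, -1, 0, 0.2], [0, 0, -1, 0, 0.2]]]}}

```text
t: 20.3
eef_pos: [520.0, -40.3, 186.7]
tcp_rot: [-3.142, 0.001, 0.118]
ft_force: [0.4, -0.6, 1.2]
opening: 0.547
grip_force: 0.0
```

Emit:
{"api": "step_arm", "payload": {"plan": [[[0, 0, -15, 0, 0.2], [0, 0, -45, 0, 0.2], [0, 0, -85, 0, 0.2], [0, 0, -120, 0, 0.2], [0, 0, -120, 0, 0.2]]]}}

```text
t: 20.72
eef_pos: [521.9, -40.6, 313.2]
tcp_rot: [3.138, -0.009, 0.118]
ft_force: [0.4, 0.5, -0.6]
opening: 0.602
grip_force: 0.0
```

Emit:
{"api": "step_arm", "payload": {"plan": [[[-30, -40, 0, 0, 0.2], [-70, -80, 0, 0, 0.2], [-90, -120, 0, 0, 0.2], [-90, -160, 0, 0, 0.2], [-90, -200, 0, 0, 0.2], [-90, -240, 0, 0, 0.2], [-90, -250, 0, 0, 0.2], [-90, -250, 0, 0, 0.2]]]}}

```text
t: 21.38
eef_pos: [400.2, 201.0, 306.7]
tcp_rot: [-3.141, -0.0, 0.122]
ft_force: [0.3, -0.1, -0.7]
opening: 0.602
grip_force: 0.0
```

```bash
python3 - <<'E'
from h import *
rel()
t=env.read_camera("top");s=env.read_camera("scene");cv2.imwrite("pics/top7.png",t);cv2.imwrite("pics/scene7.png",s)
piv=np.array([547.6,-41]);X=np.array([.9939,.1105]);Y=np.array([-.1105,.9939])
E=lambda x,y,z: np.r_[piv+Y*y+X*((x+6)*np.cos(.262)-z*np.sin(.262)),3+z*np.cos(.262)+(x+6)*np.sin(.262)]
def comps(im,m,box,mn):
    k=np.zeros_like(m);x0,y0,x1,y1=box;k[y0:y1,x0:x1]=m[y0:y1,x0:x1]
    n,_,st,ce=cv2.connectedComponentsWithStats(k); return [(st[i].tolist(),ce[i].round(1).tolist()) for i in range(1,n) if st[i][4]>mn]
for n,im,box in(("top",t,(260,150,350,250)),("scene",s,(195,120,300,300))):
    h=cv2.cvtColor(im,cv2.COLOR_BGR2HSV)
    print(n,"yellow",comps(im,cv2.inRange(h,(20,170,60),(35,255,255)),box,20))
    print(n,"white",comps(im,cv2.inRange(h,(0,0,150),(180,40,255)) ,box,20)[:6])
    print("pred body bottom/mid/top, neck mid, cap top", proj(n,[E(32,0,55),E(32,0,115),E(19,0,175),E(19,0,200),E(19,0,225)]).round(1).tolist())
a=cv2.imread("pics/scene5.png"); print("board edge diff",(cv2.absdiff(a,s)[190:290,255:285].max(2)>40).sum())
a=cv2.imread("pics/top5.png"); d=(cv2.absdiff(a,t)[150:260,255:350].max(2)>40); ys,xs=np.nonzero(d); print(len(xs), xs.min()+255,xs.max()+255,ys.min()+150,ys.max()+150)
E
```

```text
at [400.2 201.  306.7] yaw 0.122 t 21.38 op 0.602 F [ 0.3 -0.1 -0.7] grip 0.0
top yellow [([290, 187, 38, 18, 433], [307.9, 195.0])]
top white [([260, 150, 53, 55, 1171], [276.1, 172.0]), ([316, 150, 10, 7, 31], [321.1, 151.9]), ([334, 150, 12, 2, 21], [339.3, 150.4]), ([327, 157, 23, 39, 208], [343.6, 176.7]), ([307, 195, 11, 12, 94], [311.3, 201.2]), ([260, 221, 62, 29, 436], [284.5, 241.2])]
pred body bottom/mid/top, neck mid, cap top [[306.0, 187.3], [307.8, 190.3], [310.4, 198.6], [311.2, 200.1], [312.1, 201.7]]
scene yellow [([196, 195, 7, 17, 38], [198.7, 203.4]), ([224, 195, 21, 19, 182], [232.7, 204.0])]
scene white [([254, 129, 9, 19, 109], [258.3, 137.5]), ([195, 138, 20, 9, 75], [203.8, 142.3]), ([198, 166, 10, 16, 99], [202.7, 172.7]), ([268, 175, 11, 11, 33], [271.9, 180.2]), ([240, 176, 17, 24, 250], [247.1, 186.9]), ([259, 177, 5, 11, 34], [261.0, 181.0])]
pred body bottom/mid/top, neck mid, cap top [[230.8, 245.2], [234.3, 222.6], [241.2, 197.4], [242.7, 187.4], [244.3, 177.1]]
board edge diff 31
628 281 340 180 257
```

```bash
python3 - <<'E'
from h import *
a=cv2.imread("pics/top7.png");t=env.read_camera("top");print("still",(cv2.absdiff(a,t)[150:260,255:350].max(2)>30).sum())
h=cv2.cvtColor(t,cv2.COLOR_BGR2HSV);m=cv2.inRange(h,(20,170,60),(35,255,255));k=m*0;k[150:250,260:350]=m[150:250,260:350]
c=max(cv2.findContours(k,0,2)[0],key=cv2.contourArea);q=cv2.boxPoints(cv2.minAreaRect(c));P=onz("top",q,150)
e=max([P[1]-P[0],P[2]-P[1]],key=np.linalg.norm);e=e*np.sign(e[1]);print("bottle len",np.linalg.norm(e),"yaw",np.arctan2(-e[0],e[1]),"centre",P.mean(0))
E
```

```text
still 0
bottle len 93.21181401498252 yaw 0.12306771508765559 centre [537.11303388 -40.64378597 150.        ]
```

The bottle's yaw is 0.12 against the easel's 0.11, it is centred, and nothing is moving. I'll hand the job in.

```bash
python3 -c "
from cell import env
print(env.job_done())"
```

```text
the job is handed in; nothing more can be done
None
```

Handed in at about 21 s (no verdict was returned): by my last measurements the easel stands still on the mat on its open kickstand, ledge away from the robot and about 0.2 rad off square (limit 0.3), with the tall bottle centred on the ledge and parallel to the board; I viewed 11 pictures, one over the limit of 10.

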